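# Send pressure to the orange outlet

## Robot

A 7-joint arm with a two-finger parallel gripper is mounted at the origin on the work surface. World frame = base frame: x ahead of the robot, y to its left, z up, the work surface at z = 0. Lengths are in m, angles in rad, forces in N, time in s.
With the tool pointing down it reaches from about 0.35 to 0.9 m from the base axis. Payload 8.1 kg.
Tool frame: the origin (TCP) lies on the centre line of the jaws, within the pads' length; the fingertips stand 19 mm ahead of it and the grasp point (between the pads) is the TCP; z points along the fingers, y is the direction in which the jaws open and shut (so a half turn about z gives the same grasp; the last joint's range is limited). The gripper opens to 92 mm and grips with 3 to 60 N. Pads are 19 mm wide; open, the fingers measure 130 mm over their backs; the gripper's body (75 mm by 190 mm) begins 47 mm behind the grasp point.
Start: joints at [1.019, 0.434, 0.025, 1.573, -0.012, 1.134, -0.075], TCP at [0.271, -0.563, 0.246] pointing down, gripper open.
Joint ranges: [-2.62, 2.62], [-0.44, 2.09], [-1.27, 1.32], [0.08, 2.57], [-1.32, 4.46], [0.12, 2], [-2.74, 2.74]. Speed limits (rad/s): [2.22, 2.22, 3.01, 3.01, 3.14, 3.14, 3.14].

## Interface

Orientations are given as a rotation vector (axis times angle).
In Python, from cell import monitor, imaging, workorder, outline_of gives the robot as it stands.
- The arm moves only by the tool move_arm, never from a script. Its argument "series" is a list of rows, each a list of 6 numbers: the shift along the world's x, y, z in cm, then the turn, a rotation vector about the world's x, y, z in degrees. A call has 1 to 8 rows; each row shifts and turns the commanded pose from where the row before left it; what a row does not reach is not made up. A row lasts 1/10 s, in which the tool goes at most 50 mm and 8.59 degrees, less where a joint would pass 70% of its speed; a pose out of reach is approached as far as the arm can. A call with a gripper value outside its range is refused whole. "grip" is the opening, from 0 (shut) to 1 (fully open), set as the call begins (left out, the last holds). The fingers move at their own pace and stop on an object; "force" is the grip in N (left out, the last holds). Time passes only in rows, so rows that do not move let the fingers close. It gives the time, the measured TCP pose, the force and the opening at its end, in the units of the state.
- monitor.observe(): the state, without advancing time (a new reading comes with each control period).
- imaging.get_image(name): name is "scene" or "side" or "wrist"; returns a dict with "color" (384x512x3 uint8, red, green, blue), "fx", "fy", "cx", "cy" (pixels), "dist_coeffs" ([k1, k2, p1, p2, k3] as OpenCV has them; the pictures are not rectified), "rvec" (rotation vector, rad) and "tvec" (3), from world to camera coordinates, as OpenCV has them; the wrist camera has in their place "mount" (4x4, takes a point from camera to tool coordinates, whose origin is the TCP and whose axes are the flange's). Camera axes: x right, y down, z forward; pixel columns grow to the right and rows downward; lengths in m; the calibration is good to about 2 mm. A picture is of the moment at which its call begins: read the wrist's pose just before it. There is no depth.
- workorder.sign_off(): hands the job in, once; it reports no verdict.
Trained networks look in the newest picture that a camera, given by its name, has taken for a name from the list of things; names that differ only in an ending like _2 or _b are one class to them, and where a whole thing is asked for, a point or a joint stands for the part that bears it (a point fixed in the world has none). Each returns a list of dicts, best first, with "p" (0 to 1); they miss things now and then, are a little off and sometimes report something else, mostly with a low value. They report only what shows in the picture. A call takes as long as a camera call.
- outline_of(camera, thing): "mask" (384x512 bool, what is visible of it) and "rect" ([left, top, width, height] in pixels, round what is visible of it).
The state is a dict: "clock": time; "joints": joint angles; "dq": joint speeds; "joint_efforts": joint torques, N m; "position": TCP position; "ee_rot": TCP orientation; "force": force on the tool from outside, world axes, zero at the start; "ft_torque": the same for the moment, N m; "width": opening from 0.0 (shut) to 1.0 (fully open).
Only numpy, scipy, OpenCV 4.12 (cv2) and the standard library are available. Lean on these libraries where they do the work, as an engineer would, in place of code of your own. Each camera call takes 0.05 s, during which the arm holds its last target. There are 200 camera calls.

## Task

On the soil lab's pressure manifold, push the yellow selector arm round with a fingertip until it points at the middle of the orange outlet and leave it there. Then press the green release button right down and let it come back up; do not press it before the arm points at orange. Only push: do not pull the arm up off its seat, and leave the core tubes, tins, brass weight and brush where they are.

Things in the scene. Friction and masses are not known exactly. Their poses are not given: they have to be found in the camera images.
- valve: round grey deck plate of the manifold, fixed to the table, 330 mm dia, 12 mm thick; origin at the centre of its underside, on the selector's axis; its place and yaw vary. A short white stripe at the deck's edge marks the parked direction, -x of this frame
- selector (a joint): angle of the yellow selector arm about the vertical axis through the deck's centre, rad, counter-clockwise from above positive; at 0 the arm lies along the deck's own -x (towards the white stripe); stops at -2.5 and 2.5, so it cannot pass through the deck's +x side. Stiff (about 0.14 N m, 1.7 N at 85 mm), stays where it is left. It starts within 0.5 of 0
- pointer_pivot (a point): on the selector's axis, 54 mm above the table; its -x axis runs along the arm towards the tip. Round dark hub 40 mm dia about it, top 56 mm above the table
- pointer_tip (a point): tip of the yellow arm, 113 mm from the axis, 54 mm above the table. The arm is a bar 14 mm wide (8 mm over the last 18 mm), its underside 30 mm and its top 54 mm above the table, 18 mm clear of the deck
- spindle (a joint): how far the arm has been pulled up off its seat, m, 0 to 0.02; a spring holds it down (about 10 N to lift); lifting it over 6 mm is a fault
- outlet_orange: outlet with an orange cap, 28 mm dia, a fixed upright stub; origin on its axis at the deck's top, 140 mm from the selector's axis; its top is 32 mm above the deck (44 mm above the table). The four outlets stand at joint angles -2.05, -1.2, 1.2 and 2.05; which colour is where changes
- outlet_blue: the same with a blue cap
- outlet_white: the same with a white cap
- outlet_black: the same with a black cap
- release (a joint): travel of the green push button, m, 0 up to 0.006 fully down, pressed straight down; a spring, 5 N when fully down
- release_top (a point): centre of the top of the green button, 32 mm dia, 22 mm above the table when up, in a fixed round black housing 48 mm dia and 12 mm tall, which stands to the left or right of the manifold
- core_a: soil core tube, dark grey cylinder with white lid, 69 mm dia, 130 mm tall, standing loose to the left; origin at the centre of its underside
- core_b: soil core tube like core_a but 110 mm tall, standing loose to the right; origin at the centre of its underside
- core_c: soil core tube, 69 mm dia, 90 mm tall, standing loose at the far left; origin at the centre of its underside
- tin_a: bare metal moisture tin, 50 mm dia, 34 mm tall, loose, near the robot between manifold and button; origin at the centre of its underside
- tin_b: moisture tin like tin_a, at the far side in the middle; origin at the centre of its underside
- weight: brass balance weight, 56 mm dia, 45 mm tall, loose, to the right; origin at the centre of its underside
- brush: small hand brush lying loose at the right; origin at the centre of its underside

How it is judged:
On the way, in this order (a step that is already met when the one before it is completed fails the run):
1. the arm points at the orange outlet and rests (y of outlet_orange in the frame of pointer_pivot between -0.012 and 0.012 m and x of outlet_orange in the frame of pointer_pivot below 0 m and velocity of joint selector between -0.05 and 0.05 rad/s), for 0.3 s.
2. the green button is pressed down (value of joint release above 0.0045 m), for 0.05 s.
At the end, for the whole second after the job is handed in: The line of the selector arm, from the axis through its tip, passes within 12 mm of the middle of the orange outlet; the button was pressed at least 4.5 mm after that and is up again (under 2 mm); the arm is down on its seat; every loose thing is within 20 mm of where it began (y of outlet_orange in the frame of pointer_pivot between -0.012 and 0.012 m and x of outlet_orange in the frame of pointer_pivot below 0 m and value of joint release below 0.002 m and value of joint spindle below 0.003 m and distance of each of core_a, core_b, core_c, tin_a, tin_b, weight, brush from where it was at the start of the episode below 0.02 m); the robot touches nothing.
It fails at once if the button is pressed (over 3 mm) while the arm does not point at the orange outlet (value of joint release above 0.003 m and not (y of outlet_orange in the frame of pointer_pivot between -0.012 and 0.012 m and x of outlet_orange in the frame of pointer_pivot below 0 m)).
It fails at once if the arm is pulled up more than 6 mm off its seat (value of joint spindle above 0.006 m).
It fails at once if a core tube, tin, the weight or the brush is shifted more than 20 mm or lifted (distance of any of core_a, core_b, core_c, tin_a, tin_b, weight, brush from where it was at the start of the episode above 0.02 m).
It also fails if it takes over 58 s, if anything falls off the work surface, if the arm or the gripper's body presses on something with over 40 N, if the wrist force passes 120 N, or if a joint passes its speed limit or range.

## Working session

There is one attempt and no reset: what is moved stays moved. The work goes in short steps, Python scripts to look and compute and a tool call to move; the robot and the scene stay as the last step left them, time stands still between calls to the robot, and variables do not carry over. Pictures are saved under pics/ and viewed, about 8 in all and at most 12, crops included, and the job is handed in when it is done.

Besides the shell and the picture viewer there is one more tool, called after ">>>" as name(argument=value, ...) on one line, values as JSON. move_arm: Moves the arm, as the interface text tells. Its arguments: {"type":"object","properties":{"series":{"type":"array"},"grip":{"type":"number"},"force":{"type":"number"}},"required":["series"]}

```bash
mkdir -p pics; ls; python3 - <<'E'
from cell import monitor, imaging
import cv2,numpy as np
s=monitor.observe();print({k:np.round(v,3).tolist() for k,v in s.items()})
a=imaging.get_image("scene");b=imaging.get_image("side")
for n,i in(("scene",a),("side",b)):
    print({k:np.round(v,4).tolist() for k,v in i.items() if k!="color"})
    cv2.imwrite(f"pics/{n}0.png",cv2.resize(i["color"][...,::-1],(800,600),interpolation=cv2.INTER_CUBIC))
E
```

```text
pics
{'clock': 0.0, 'joints': [1.019, 0.435, 0.025, 1.574, -0.012, 1.134, -0.075], 'dq': [-0.0, 0.001, 0.0, -0.0, -0.0, -0.0, 0.0], 'joint_efforts': [0.0, -66.786, 0.984, -31.446, -0.061, 0.043, 0.0], 'position': [0.271, -0.563, 0.245], 'ee_rot': [-3.061, -0.699, 0.001], 'force': [-0.689, -0.13, -0.102], 'ft_torque': [0.004, -0.002, 0.003], 'width': 0.999}
{'fx': 432.1302, 'fy': 432.1302, 'cx': 249.0523, 'cy': 194.5281, 'dist_coeffs': [-0.0646, 0.0, 0.0, 0.0, 0.0], 'rvec': [2.1443, 1.2246, -0.4777], 'tvec': [-0.2911, -0.3336, 1.9207]}
{'fx': 457.9581, 'fy': 457.9581, 'cx': 252.2634, 'cy': 194.2114, 'dist_coeffs': [-0.1298, 0.0, 0.0, 0.0, 0.0], 'rvec': [0.3684, -2.7797, 1.1906], 'tvec': [0.5597, 0.1702, 1.3421]}
```

View pics/scene0.png

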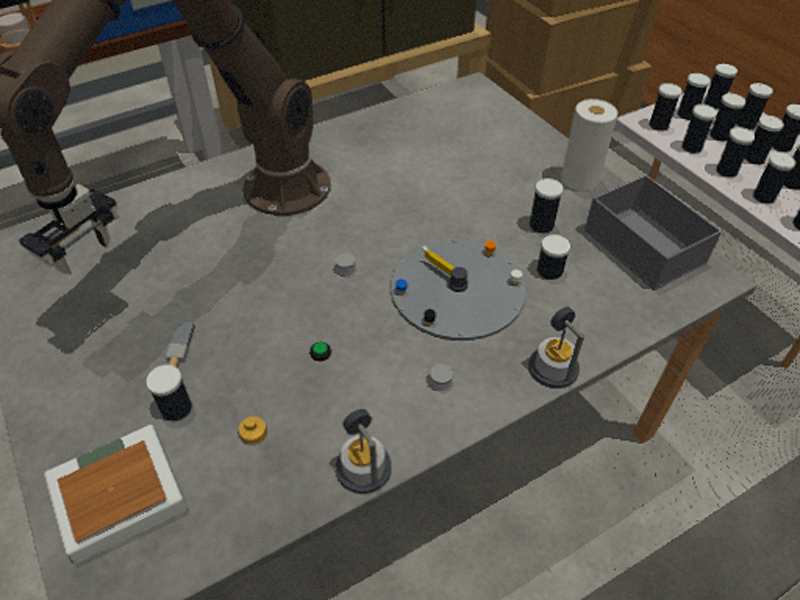

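View pics/side0.png

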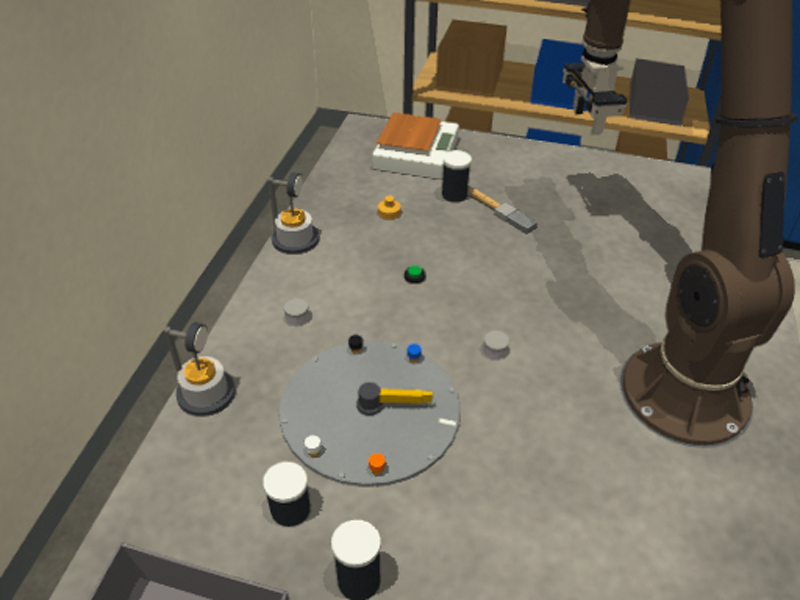

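Both views show the manifold with the arm pointing towards the robot. Orange is on the robot's left (scene 490,247; side 377,463) and the green button is to the right (scene 320,350; side 415,272). Next I'll measure these.

```bash
cat > h.py <<'E'
from cell import monitor, imaging, workorder, outline_of
import cv2,numpy as np
def rays(im,px):
    K=np.array([[im["fx"],0,im["cx"]],[0,im["fy"],im["cy"]],[0,0,1.]])
    u=cv2.undistortPoints(np.float64(px).reshape(-1,1,2),K,np.float64(im["dist_coeffs"])).reshape(-1,2)
    R=cv2.Rodrigues(np.float64(im["rvec"]))[0];t=np.float64(im["tvec"])
    return -R.T@t, np.c_[u,np.ones(len(u))]@R
def plane(im,px,z):
    o,d=rays(im,px); return (o+d*((z-o[2])/d[:,2])[:,None])[:,:2]
def hsv(im,lo,hi):
    h=cv2.cvtColor(im["color"],cv2.COLOR_RGB2HSV); return cv2.inRange(h,lo,hi)>0
def yellow(im,c,pad=150):
    # arm direction: yellow pixels projected on the arm's top, near the axis
    m=hsv(im,(22,150,90),(32,255,255)); px=np.argwhere(m)[:,::-1]
    w=plane(im,px,.05); d=np.linalg.norm(w-c,axis=1); return w[(d<.13)]
E
python3 - <<'E'
from h import *
for n in("scene","side"):
    im=imaging.get_image(n)
    for t,z in dict(outlet_orange=.04,outlet_blue=.04,outlet_white=.04,outlet_black=.04,release_top=.02,valve=.012,pointer_tip=.045,core_a=.1,core_b=.1,core_c=.08,tin_a=.02,tin_b=.02,weight=.02,brush=.01).items():
        for o in outline_of(n,t)[:2]:
            if o["p"]<.3: continue
            m=o["mask"]; c=np.argwhere(m)[:,::-1].mean(0)
            r=o["rect"]
            print(n,t,round(o["p"],2),m.sum(),c.round(1),plane(im,[c],z).round(4)[0])
    for nm,lo,hi,z in(("yel",(22,150,90),(32,255,255),.05),("grn",(45,120,50),(85,255,255),.02),("org",(3,200,150),(14,255,255),.04),("blu",(105,180,100),(125,255,255),.04)):
        m=hsv(im,lo,hi); k,l,st,ce=cv2.connectedComponentsWithStats(m.astype(np.uint8))
        for i in range(1,k):
            if st[i,4]>15:
                p=plane(im,[ce[i]],z)[0]
                if .3<p[0]<.9 and abs(p[1])<.4: print("  ",n,nm,st[i,4],ce[i].round(1),p.round(4))
E
```

```text
scene outlet_orange 0.43 57 [312.8 158.2] [0.5292 0.3172]
scene outlet_blue 0.51 50 [257.1 183. ] [0.5319 0.0605]
scene outlet_blue 0.48 342 [114.6 219.9] [ 0.4294 -0.4552]
scene outlet_white 0.61 66 [329.4 176.8] [0.6438 0.3108]
scene release_top 0.51 271 [161.3 275.5] [ 0.706  -0.3989]
scene release_top 0.42 63 [204.9 222.7] [ 0.5857 -0.1843]
scene valve 0.83 4242 [292.7 185. ] [0.5875 0.1847]
scene pointer_tip 0.56 231 [287.3 171.9] [0.545 0.186]
scene core_a 0.86 496 [353.1 163.8] [0.6778 0.3844]
scene core_a 0.73 522 [348.8 130.8] [0.5225 0.491 ]
scene core_b 0.86 496 [353.1 163.8] [0.6778 0.3844]
scene core_b 0.73 522 [348.8 130.8] [0.5225 0.491 ]
scene core_c 0.86 496 [353.1 163.8] [0.6635 0.4007]
scene core_c 0.73 522 [348.8 130.8] [0.5053 0.5091]
scene tin_a 0.74 142 [220.7 168.1] [ 0.375  -0.0105]
scene tin_a 0.7 192 [282.3 240.4] [0.7868 0.0063]
scene tin_b 0.74 142 [220.7 168.1] [ 0.375  -0.0105]
scene tin_b 0.7 192 [282.3 240.4] [0.7868 0.0063]
scene weight 0.77 290 [161.6 275. ] [ 0.705  -0.3976]
scene brush 0.74 313 [114.5 219.6] [ 0.4013 -0.4538]
scene brush 0.42 48 [
[... 659 characters left out ...]
4]
side core_b 0.93 951 [184.1 315.9] [0.625  0.4557]
side core_b 0.89 1345 [228.2 357.2] [0.4941 0.5284]
side core_c 0.93 951 [184.1 315.9] [0.6313 0.4448]
side core_c 0.89 1345 [228.2 357.2] [0.4976 0.519 ]
side tin_a 0.72 217 [316.9 220.9] [ 0.3761 -0.0074]
side tin_a 0.65 263 [189.5 199.5] [0.7855 0.0076]
side tin_b 0.72 217 [316.9 220.9] [ 0.3761 -0.0074]
side tin_b 0.65 263 [189.5 199.5] [0.7855 0.0076]
side weight 0.49 196 [248.8 133.1] [ 0.6965 -0.3894]
side brush 0.79 323 [324.2 135.9] [ 0.4192 -0.4633]
   side yel 266 [258.3 253.1] [0.5127 0.1855]
   side grn 62 [264.9 173.5] [ 0.5828 -0.1795]
   side org 54 [240.4 294.2] [0.5255 0.3227]
   side blu 55 [264.3 224. ] [0.525  0.0654]
```

```bash
cat >> h.py <<'E'
def fit(P):
    from scipy.optimize import least_squares
    q=dict(orange=-1.2,blue=1.2,white=-2.05,black=2.05)
    f=lambda v:np.concatenate([v[:2]+.14*np.array([np.cos(v[2]+np.pi+q[k]),np.sin(v[2]+np.pi+q[k])])-p for k,p in P])
    return least_squares(f,[.576,.194,.04],loss="soft_l1",f_scale=.004),
def tri(ims,pxs):
    A=np.zeros((3,3));b=np.zeros(3)
    for im,p in zip(ims,pxs):
        o,d=rays(im,[p]);d=d[0]/np.linalg.norm(d[0]);M=np.eye(3)-np.outer(d,d);A+=M;b+=M@o
    return np.linalg.solve(A,b)
E
python3 - <<'E'
from h import *
S,D=imaging.get_image("scene"),imaging.get_image("side")
for n,a,b in(("coreC",(353.1,163.8),(184.1,315.9)),("coreA",(348.8,130.8),(228.2,357.2)),("orange",(312.8,158.2),(240.4,294.2)),("white",(329.4,176.8),(199.7,284.9)),("blue",(257.1,183),(264.5,225.7)),("green",(204.5,222.5),(264.9,173.5))):
    print(n,tri((S,D),(a,b)).round(4))
P=[("orange",plane(S,[(312.8,158.2)],.03)[0]),("white",plane(S,[(329.4,176.8)],.03)[0]),("blue",plane(S,[(257.1,183)],.03)[0]),
 ("orange",plane(D,[(240.4,294.2)],.036)[0]),("white",plane(D,[(199.7,284.9)],.03)[0]),("blue",plane(D,[(264.5,225.7)],.03)[0]),("black",plane(D,[(227,220.1)],.03)[0])]
r=fit(P)[0];print(r.x,(r.fun*1e3).round(1))
x,y,th=r.x
# check: deck ellipse centre and stripe
for n,im in(("scene",S),("side",D)):
    o=outline_of(n,"valve")[0]["mask"].astype(np.uint8)
    c=max(cv2.findContours(o,cv2.RETR_EXTERNAL,cv2.CHAIN_APPROX_NONE)[0],key=len)[:,0]
    w=plane(im,c,.008); d=np.linalg.norm(w-r.x[:2],axis=1); w=w[abs(d-.165)<.012]
    A=np.c_[2*w,np.ones(len(w))];s=np.linalg.lstsq(A,(w**2).sum(1),rcond=None)[0];print(n,"deck",s[:2],np.sqrt(s[2]+s[:2]@s[:2]))
    w=yellow(im,r.x[:2]); m=w.mean(0)-r.x[:2];u,sv,vt=np.linalg.svd(w-w.mean(0)); print("arm deg",np.degrees(np.arctan2(m[1],m[0])),"pca",np.degrees(np.arctan2(vt[0,1],vt[0,0])))
o=r.x[:2]+.14*np.array([np.cos(th+np.pi-1.2),np.sin(th+np.pi-1.2)]);print("orange",o,np.degrees(th+np.pi-1.2))
c=D["color"][195:325,165:315,::-1];cv2.imwrite("pics/c1.png",cv2.resize(c,None,fx=5,fy=4.6,interpolation=cv2.INTER_CUBIC))
E
```

```text
coreC [0.6409 0.427  0.0479]
coreA [0.499  0.5158 0.0727]
orange [0.5262 0.32   0.036 ]
white [0.639  0.3172 0.0318]
blue [0.5248 0.0646 0.0314]
green [ 0.5829 -0.1839  0.017 ]
[0.57470771 0.1934886  0.00384483] [ 2.3 -0.4  2.1  0.1  0.4 -2.6 -2.8  3.6 -1.7  1.1 -0.3 -0.1 -0.2 -1.2]
scene deck [0.57478414 0.19250453] 0.164241761711446
arm deg -167.4861539800795 pca 12.047889889163393
side deck [0.57453155 0.19653345] 0.16323854494724185
arm deg -172.610480930006 pca -167.1469052902007
orange [0.5234763  0.32377806] 111.46535735227413
```

>>> move_arm(series=[[1.5, 4.4, 0, 0, 0, 0], [1.5, 4.4, 0, 0, 0, 0], [1.5, 4.4, 0, 0, 0, 0], [1.5, 4.4, 0, 0, 0, 0], [1.5, 4.4, 0, 0, 0, 0], [1.5, 4.4, 0, 0, 0, 0], [1.5, 4.4, 0, 0, 0, 0], [1.5, 4.4, 0, 0, 0, 0]], grip=0, force=20)

```text
clock: 2.6
position: [0.3915, -0.2094, 0.2461]
ee_rot: [3.062, 0.698, 0.001]
force: [1.9, -0.9, -0.9]
width: 0.355
```

>>> move_arm(series=[[1.5, 4.4, 0, 0, 0, 0], [1.5, 4.4, 0, 0, 0, 0], [1.5, 4.4, 0, 0, 0, 0], [1.5, 4.4, 0, 0, 0, 0], [1.5, 4.4, 0, 0, 0, 0], [1.5, 4.4, 0, 0, 0, 0], [1.5, 4.4, 0, 0, 0, 0], [0, 0, 0, 0, 0, 0]])

```text
clock: 3.4
position: [0.4971, 0.1041, 0.2461]
ee_rot: [-3.056, -0.711, -0.004]
force: [0.1, -0.2, 0.5]
width: 0.003
```

>>> move_arm(series=[[1.8, 3.6, 0, 0, 0, 0], [0, 0, -4.5, 0, 0, 0], [0, 0, -4.5, 0, 0, 0], [0, 0, -4.5, 0, 0, 0], [0, 0, -3.0, 0, 0, 0], [0, 0, 0, 0, 0, 0]])

```text
clock: 4.0
position: [0.5115, 0.1314, 0.0772]
ee_rot: [3.062, 0.699, -0.011]
force: [-0.2, -0.2, -0.2]
width: 0.007
```

```bash
python3 - <<'E'
from h import *
D=imaging.get_image("side");print(monitor.observe()["position"])
c=D["color"][175:325,165:315,::-1];cv2.imwrite("pics/c2.png",cv2.resize(c,(600,600),interpolation=cv2.INTER_CUBIC))
E
```

```text
[0.51299345 0.1321081  0.07963763]
```

View pics/c2.png

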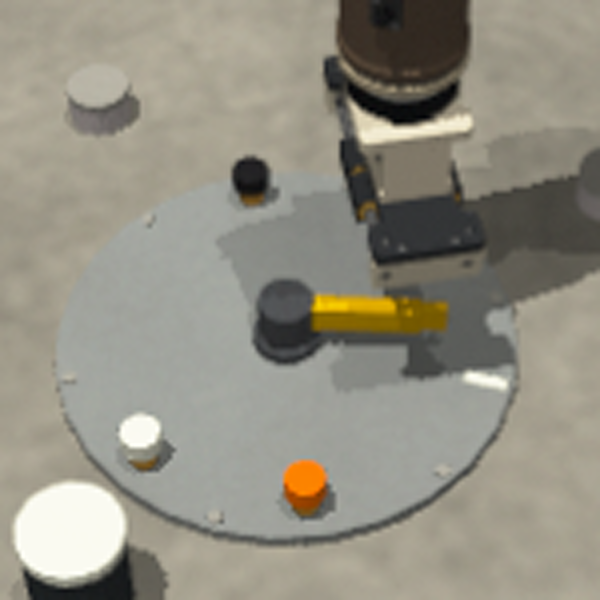

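```bash
python3 - <<'E'
from h import *
D=imaging.get_image("side");S=imaging.get_image("scene");p=monitor.observe()["position"]
for im in(D,S):
    K=np.array([[im["fx"],0,im["cx"]],[0,im["fy"],im["cy"]],[0,0,1.]])
    q=cv2.projectPoints(np.array([[p[0],p[1],p[2]-.019],p,[p[0],p[1],p[2]+.047]]),np.float64(im["rvec"]),np.float64(im["tvec"]),K,np.float64(im["dist_coeffs"]))[0][:,0]
    print(q.round(1), ((q-[165,175])*4).round())
c=S["color"][90:240,200:350,::-1];cv2.imwrite("pics/c3.png",cv2.resize(c,(600,600),interpolation=cv2.INTER_CUBIC))
E
```

```text
[[262.2 236.1]
 [262.4 231.6]
 [262.7 220.2]] [[389. 244.]
 [389. 227.]
 [391. 181.]]
[[271.4 168.7]
 [271.5 165.1]
 [271.9 155.8]] [[426. -25.]
 [426. -40.]
 [428. -77.]]
```

View pics/c3.png

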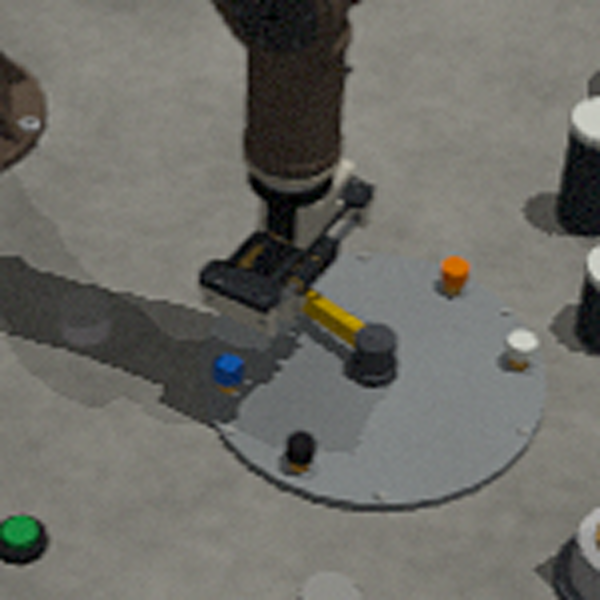

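>>> move_arm(series=[[0, 0, -1.3, 0, 0, 0], [0, 0, -1.3, 0, 0, 0], [-0.6, 0.6, 0, 0, 0, 0], [-0.6, 0.7, 0, 0, 0, 0], [0, 0, 0, 0, 0, 0]])

```text
clock: 4.65
position: [0.501, 0.1478, 0.055]
ee_rot: [-3.061, -0.703, 0.0]
force: [-0.3, 0.5, 0.1]
width: 0.002
```

>>> move_arm(series=[[-0.2, 0.8, 0, 0, 0, 0], [-0.3, 0.8, 0, 0, 0, 0], [-0.3, 0.8, 0, 0, 0, 0], [-0.2, 0.8, 0, 0, 0, 0], [0, 0.8, 0, 0, 0, 0], [0.1, 0.8, 0, 0, 0, 0], [0.1, 0.8, 0, 0, 0, 0], [0, 0.7, 0, 0, 0, 0]])

```text
clock: 5.45
position: [0.4942, 0.2096, 0.0546]
ee_rot: [3.063, 0.699, -0.0]
force: [-0.2, -2.9, 0.6]
width: 0.007
```

>>> move_arm(series=[[0.5, 1, 0, 0, 0, 0], [0.5, 1, 0, 0, 0, 0], [0.5, 1.0, 0, 0, 0, 0], [0.6, 0.6, 0, 0, 0, 0], [0.6, 0.5, 0, 0, 0, 0], [0.5, 0.5, 0, 0, 0, 0], [0, 0, 0, 0, 0, 0], [0, 0, 0, 0, 0, 0]])

```text
clock: 6.25
position: [0.5264, 0.2552, 0.0548]
ee_rot: [-3.062, -0.699, -0.001]
force: [0.0, -0.0, -0.2]
width: 0.002
```

```bash
python3 - <<'E'
from h import *
D=imaging.get_image("side");S=imaging.get_image("scene");s=monitor.observe();print(s["position"],s["force"])
C=np.array([.5747,.194])
for im in(S,D):
    w=yellow(im,C);w=w[np.linalg.norm(w-C,axis=1)>.02];m=w.mean(0)-C;vt=np.linalg.svd(w-w.mean(0))[2];print(len(w),np.degrees(np.arctan2(m[1],m[0])),np.degrees(np.arctan2(vt[0,1],vt[0,0])))
a=cv2.resize(S["color"][90:240,225:375,::-1],(400,400),interpolation=cv2.INTER_CUBIC);b=cv2.resize(D["color"][175:325,165:315,::-1],(400,400),interpolation=cv2.INTER_CUBIC)
cv2.imwrite("pics/c4.png",np.hstack([a,b]))
E
```

```text
[0.52617424 0.25495222 0.05485931] [-0.19347082 -0.29502792  0.9878212 ]
66 111.49026502098728 -61.867574883192674
7 109.81253521523034 113.77324822763953
```

View pics/c4.png

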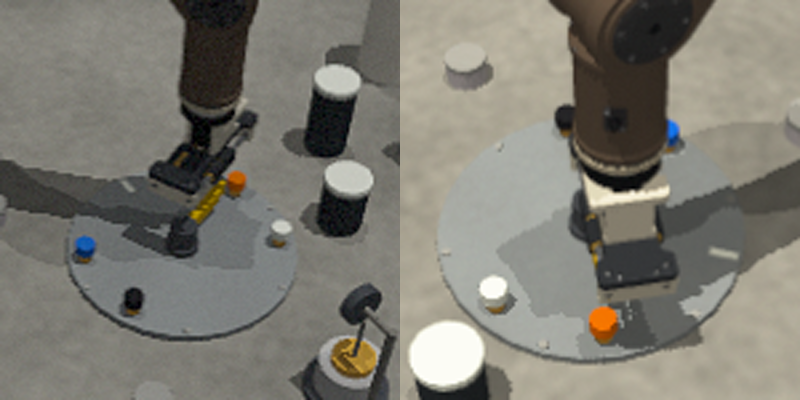

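The arm has swung close to orange, with its tip at about (222,185) in the scene crop. I'll back off to measure it unobstructed.

>>> move_arm(series=[[-1.5, -0.8, 0, 0, 0, 0], [-2, -1.5, 0, 0, 0, 0], [0, 0, 4, 0, 0, 0], [0, -2, 4, 0, 0, 0], [0, -4, 2, 0, 0, 0], [0, -4.5, 0, 0, 0, 0], [0, -4.5, 0, 0, 0, 0], [0, -4, 0, 0, 0, 0]])

```text
clock: 7.15
position: [0.4909, 0.0396, 0.1553]
ee_rot: [3.063, 0.698, 0.002]
force: [1.4, -0.2, -0.6]
width: 0.003
```

```bash
python3 - <<'E'
from h import *
D=imaging.get_image("side");S=imaging.get_image("scene");print(monitor.observe()["position"])
C=np.array([.5747,.194])
for n,im in(("scene",S),("side",D)):
    w=yellow(im,C);w=w[np.linalg.norm(w-C,axis=1)>.02];m=w.mean(0)-C;vt=np.linalg.svd(w-w.mean(0))[2]
    print(n,len(w),w.mean(0).round(4),np.degrees(np.arctan2(m[1],m[0])),np.degrees(np.arctan2(vt[0,1],vt[0,0])))
    # far end of yellow = tip
    d=(w-C)@(m/np.linalg.norm(m)); t=w[d>np.sort(d)[-8]]; print("  tip",t.mean(0).round(4),np.degrees(np.arctan2(*(t.mean(0)-C)[::-1])))
c=cv2.resize(S["color"][130:230,240:345,::-1],(400,400),interpolation=cv2.INTER_CUBIC);b=cv2.resize(D["color"][205:305,185:285,::-1],(400,400),interpolation=cv2.INTER_CUBIC)
cv2.imwrite("pics/c5.png",np.hstack([c,b]))
E
```

```text
[0.49080033 0.03520133 0.15470914]
scene 82 [0.5504 0.252 ] 112.74607701627018 -62.2385724483739
  tip [0.5293 0.2908] 115.11935415982458
side 165 [0.5468 0.256 ] 114.26480488810584 114.29946792507502
  tip [0.5246 0.3034] 114.58712595161902
```

View pics/c5.png

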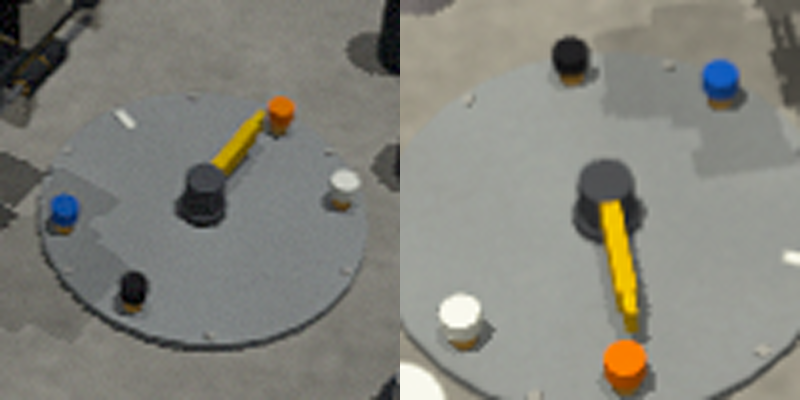

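```bash
python3 - <<'E'
from h import *
D=imaging.get_image("side");S=imaging.get_image("scene")
for im,h,t,o in((S,(293.5,174.5),(309.3,158.25),(313.8,156)),(D,(236.5,250.75),(243,285.5),(241.5,295))):
    H=plane(im,[h],.056)[0];T=plane(im,[t],.054)[0];O=plane(im,[o],.044)[0]
    a=lambda v:np.degrees(np.arctan2(v[1],v[0])).round(1)
    print(H,T,O,np.linalg.norm(T-H),np.linalg.norm(O-H),a(T-H),a(O-H))
E
```

```text
[0.57708175 0.19162369] [0.53389237 0.29525381] [0.52432602 0.3250162 ] 0.11226988033283179 0.14344591308432583 112.6 111.6
[0.5722029 0.1980335] [0.52366317 0.30398601] [0.52131984 0.32692507] 0.11654201295467553 0.13857173071704687 114.6 111.5
```

Orange lies at 111.5° and the arm at about 113.7°, so it is in tolerance. One small nudge (about 2°) will centre it better.

>>> move_arm(series=[[0, 4, 0, 0, 0, 0], [0, 4.5, 0, 0, 0, 0], [0, 4.5, 0, 0, 0, 0], [0, 4, -2, 0, 0, 0], [0, 2, -4, 0, 0, 0], [0, 0, -4, 0, 0, 0], [2, 1.5, 0, 0, 0, 0], [0.9, 0.5, 0, 0, 0, 0]])

```text
clock: 8.15
position: [0.5198, 0.2553, 0.0538]
ee_rot: [-3.06, -0.704, 0.001]
force: [1.1, 1.4, 0.8]
width: 0.006
```

>>> move_arm(series=[[0, 0, 0, 0, 0, 0], [0.5, 0.3, 0, 0, 0, 0], [0.2, 0.1, 0, 0, 0, 0], [0.1, 0, 0, 0, 0, 0], [0, 0, 0, 0, 0, 0], [0, 0, 0, 0, 0, 0]])

```text
clock: 8.75
position: [0.5279, 0.2556, 0.0549]
ee_rot: [3.063, 0.699, -0.0]
force: [-2.4, -0.2, 0.8]
width: 0.006
```

>>> move_arm(series=[[-1.5, -0.8, 0, 0, 0, 0], [-2, -1.5, 0, 0, 0, 0], [0, 0, 4, 0, 0, 0], [0, -2, 4, 0, 0, 0], [0, -4, 2, 0, 0, 0], [0, -4.5, 0, 0, 0, 0], [0, -4.5, 0, 0, 0, 0], [0, -4, 0, 0, 0, 0]])

```text
clock: 9.55
position: [0.4932, 0.0403, 0.1553]
ee_rot: [3.062, 0.697, 0.002]
force: [0.3, -0.3, -0.4]
width: 0.008
```

```bash
python3 - <<'E'
from h import *
D=imaging.get_image("side");S=imaging.get_image("scene");s=monitor.observe();print(s["position"],s["clock"])
C=np.array([.5747,.194])
for n,im in(("scene",S),("side",D)):
    w=yellow(im,C);w=w[np.linalg.norm(w-C,axis=1)>.02];m=w.mean(0)-C;vt=np.linalg.svd(w-w.mean(0))[2]
    print(n,len(w),np.degrees(np.arctan2(m[1],m[0])),np.degrees(np.arctan2(vt[0,1],vt[0,0])))
c=cv2.resize(S["color"][130:230,240:345,::-1],(400,400),interpolation=cv2.INTER_CUBIC);b=cv2.resize(D["color"][205:305,185:285,::-1],(400,400),interpolation=cv2.INTER_CUBIC)
cv2.imwrite("pics/c6.png",np.hstack([c,b]))
E
```

```text
[0.49312853 0.03586812 0.15470409] 9.65
scene 83 112.67609568724528 -62.44836524500549
side 168 114.06046259041894 113.85024892705597
```

View pics/c6.png

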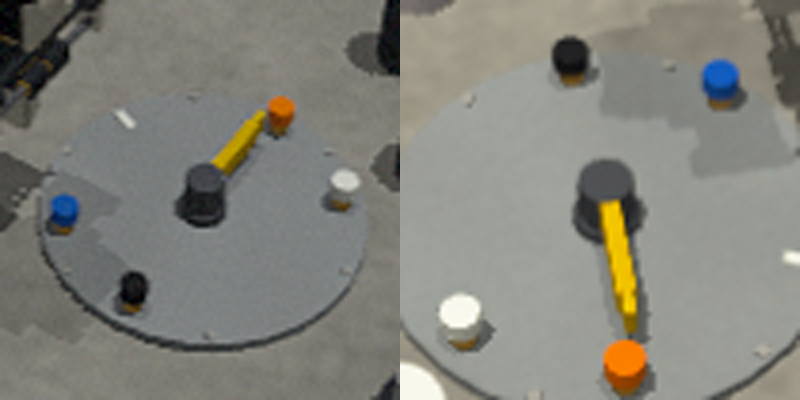

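The nudge only moved it about 0.3°. Finger geometry and both images agree that roughly 2° remain, so I'll push about 3 mm further.

>>> move_arm(series=[[0, 4, 0, 0, 0, 0], [0, 4.5, 0, 0, 0, 0], [0, 4.5, 0, 0, 0, 0], [0, 4, -2, 0, 0, 0], [0, 2, -4, 0, 0, 0], [0, 0, -4, 0, 0, 0], [2, 1.5, 0, 0, 0, 0], [0.9, 0.5, 0, 0, 0, 0]])

```text
clock: 10.45
position: [0.5226, 0.2547, 0.0538]
ee_rot: [-3.062, -0.701, 0.001]
force: [1.1, 1.2, 0.4]
width: 0.003
```

>>> move_arm(series=[[0.4, 0.2, 0, 0, 0, 0], [0.2, 0.1, 0, 0, 0, 0], [0.1, 0.1, 0, 0, 0, 0], [0.1, 0, 0, 0, 0, 0], [0.1, 0, 0, 0, 0, 0], [0, 0, 0, 0, 0, 0], [0, 0, 0, 0, 0, 0]])

```text
clock: 11.15
position: [0.5311, 0.2568, 0.0549]
ee_rot: [3.063, 0.699, 0.0]
force: [-3.5, 0.3, 1.6]
width: 0.008
```

>>> move_arm(series=[[-1.5, -0.8, 0, 0, 0, 0], [-2, -1.5, 0, 0, 0, 0], [0, 0, 4, 0, 0, 0], [0, -2, 4, 0, 0, 0], [0, -4, 2, 0, 0, 0], [0, -4.5, 0, 0, 0, 0], [0, -4.5, 0, 0, 0, 0], [0, -4, 0, 0, 0, 0]])

```text
clock: 11.95
position: [0.4967, 0.041, 0.1554]
ee_rot: [3.062, 0.696, 0.003]
force: [0.7, 0.2, -0.5]
width: 0.002
```

```bash
python3 - <<'E'
from h import *
D=imaging.get_image("side");S=imaging.get_image("scene");s=monitor.observe();print(s["position"],s["clock"])
C=np.array([.5747,.194])
for n,im in(("scene",S),("side",D)):
    w=yellow(im,C);w=w[np.linalg.norm(w-C,axis=1)>.02];m=w.mean(0)-C;vt=np.linalg.svd(w-w.mean(0))[2]
    print(n,len(w),np.degrees(np.arctan2(m[1],m[0])),np.degrees(np.arctan2(vt[0,1],vt[0,0])))
c=cv2.resize(S["color"][130:230,240:345,::-1],(400,400),interpolation=cv2.INTER_CUBIC);b=cv2.resize(D["color"][205:305,185:285,::-1],(400,400),interpolation=cv2.INTER_CUBIC)
cv2.imwrite("pics/c7.png",np.hstack([c,b]))
E
```

```text
[0.4965943  0.03656423 0.1547996 ] 12.05
scene 92 109.32516174518581 -65.50879341324767
side 160 111.12171942801925 111.14692254602964
```

View pics/c7.png

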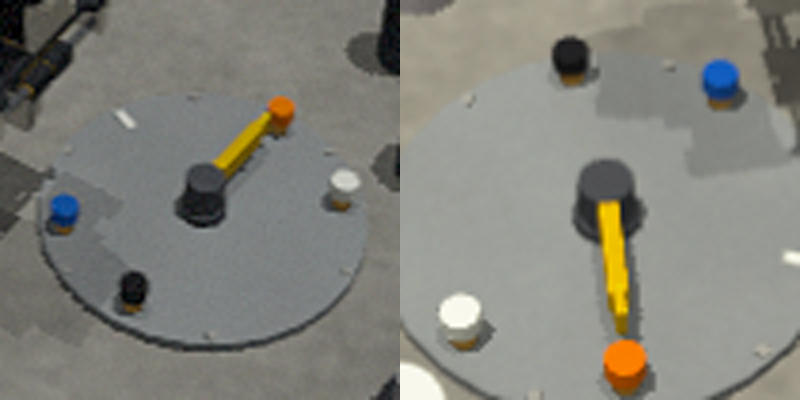

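Now the arm lines up with orange (about 110.9° against 111.5°; tip at (622,325), cap at (626,362) in the side crop). On to the button.

>>> move_arm(series=[[1.7, -4.4, 0, 0, 0, 0], [1.7, -4.4, 0, 0, 0, 0], [1.7, -4.4, 0, 0, 0, 0], [1.7, -4.4, 0, 0, 0, 0], [1.8, -4.4, 0, 0, 0, 0], [0, 0, -4, 0, 0, 0], [0, 0, -4, 0, 0, 0], [0, 0, -2, 0, 0, 0]])

```text
clock: 12.85
position: [0.581, -0.1766, 0.0517]
ee_rot: [-3.062, -0.697, 0.004]
force: [-1.1, -0.6, 0.5]
width: 0.007
```

```bash
python3 - <<'E'
from h import *
D=imaging.get_image("side");S=imaging.get_image("scene");s=monitor.observe();print(s["position"],s["force"])
a=cv2.resize(S["color"][170:270,150:250,::-1],(400,400),interpolation=cv2.INTER_CUBIC);b=cv2.resize(D["color"][120:220,210:310,::-1],(400,400),interpolation=cv2.INTER_CUBIC)
cv2.imwrite("pics/c8.png",np.hstack([a,b]))
E
```

```text
[ 0.58034033 -0.1759612   0.05175181] [-0.15637351 -0.51404643  0.0647314 ]
```

View pics/c8.png

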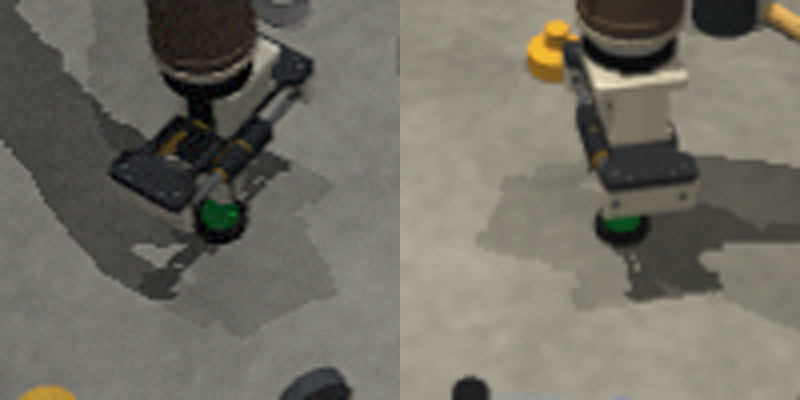

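The fingers are just above the button, 7 mm short of centre. I'll correct that and press.

>>> move_arm(series=[[0.3, -0.7, 0, 0, 0, 0], [0, 0, -0.8, 0, 0, 0], [0, 0, -0.4, 0, 0, 0], [0, 0, -0.2, 0, 0, 0], [0, 0, -0.2, 0, 0, 0], [0, 0, 0, 0, 0, 0], [0, 0, 0, 0, 0, 0]])

```text
clock: 13.65
position: [0.5854, -0.1833, 0.0391]
ee_rot: [3.062, 0.699, 0.001]
force: [0.5, -0.8, 2.6]
width: 0.005
```

>>> move_arm(series=[[0, 0, -0.2, 0, 0, 0], [0, 0, -0.2, 0, 0, 0], [0, 0, -0.1, 0, 0, 0], [0, 0, 0, 0, 0, 0], [0, 0, 0, 0, 0, 0]])

```text
clock: 14.15
position: [0.5855, -0.1833, 0.0351]
ee_rot: [3.062, 0.699, 0.001]
force: [-4.5, 0.4, 18.5]
width: 0.006
```

The force reads 18.5 N at 6 mm travel, so the button is bottomed. Retracting.

>>> move_arm(series=[[0, 0, 0.5, 0, 0, 0], [0, 0, 2, 0, 0, 0], [0, 0, 4, 0, 0, 0], [0, 0, 4, 0, 0, 0], [0, 0, 4, 0, 0, 0], [-3, -4, 0, 0, 0, 0], [-3, -4, 0, 0, 0, 0], [0, 0, 0, 0, 0, 0]])

```text
clock: 14.95
position: [0.5199, -0.2707, 0.1783]
ee_rot: [3.063, 0.683, -0.007]
force: [-0.4, 0.1, 0.1]
width: 0.007
```

```bash
python3 - <<'E'
from h import *
D=imaging.get_image("side");S=imaging.get_image("scene");s=monitor.observe();print(s["position"],s["force"],s["clock"])
C=np.array([.5747,.194])
for n,im in(("scene",S),("side",D)):
    w=yellow(im,C);w=w[np.linalg.norm(w-C,axis=1)>.02];m=w.mean(0)-C
    print(n,np.degrees(np.arctan2(m[1],m[0])))
    for t,z in dict(core_a=.08,tin_a=.02,weight=.02,brush=.01).items():
        for o in outline_of(n,t)[:4]:
            if o["p"]>.4:c=np.argwhere(o["mask"])[:,::-1].mean(0);print(t,c.round(1),plane(im,[c],z)[0].round(3))
cv2.imwrite("pics/c9.png",cv2.resize(D["color"][...,::-1],(800,600),interpolation=cv2.INTER_CUBIC))
E
```

```text
[ 0.523965   -0.26446425  0.17837402] [ 0.29768526  0.6807923  -0.3802766 ] 15.05
scene 109.47267388619817
core_a [352.9 163.9] [0.663 0.4  ]
core_a [348.6 131.2] [0.507 0.507]
tin_a [282.3 240.8] [0.788 0.005]
tin_a [221.  168.7] [ 0.378 -0.011]
weight [161.6 275.5] [ 0.707 -0.398]
weight [297.2 172.7] [0.548 0.232]
brush [114.7 219.6] [ 0.402 -0.453]
side 111.04852726983488
core_a [183.5 315.9] [0.633 0.445]
core_a [228.3 357.8] [0.497 0.52 ]
core_a [285.1 122.1] [ 0.565 -0.412]
tin_a [189.2 199. ] [0.787 0.006]
tin_a [316.8 220.8] [ 0.376 -0.008]
weight [249.3 133.3] [ 0.695 -0.388]
brush [326.4 137.2] [ 0.41  -0.457]
```

View pics/c9.png

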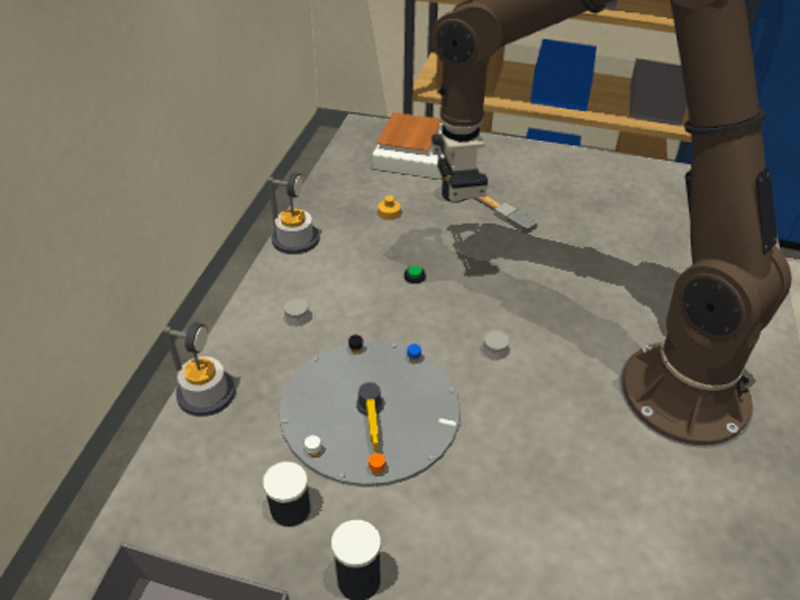

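The arm points at orange (375,440 → 377,463) and the button is up at (415,272). Nothing has moved and the gripper is clear, so I'll hand in.

```bash
python3 -c "
from cell import workorder;print(workorder.sign_off())"
```

```text
the job is handed in; nothing more can be done
None
```

The yellow selector arm now points at the orange outlet, the green button has been pressed right down and has come back up, and the job is handed in.

- **Selector:** I pushed it round with the closed fingertips, then nudged it twice. The first nudge moved it only about 0.3°, so I pushed about 3 mm further. In the last pictures the arm stood at about 109.5° from the scene camera and 111.0° from the side camera. The orange outlet is at 111.5°. The two cameras differ by about 1.5°, but even the worse reading is about 5 mm off the middle, inside the 12 mm allowed.
- **Button:** I pressed it only after the arm was lined up. By the tool height it went down about 6 mm, with 18.5 N on the tool at the bottom. In the final picture it looks up again.
- **Loose things:** The tins, weight, brush and the two core tubes on the left measured within about 10 mm of their starting places (most within 3 mm). The largest difference was the brush from the side camera, which the gripper partly hid. I did not re-measure the core tube on the right because the gripper was in front of it, but the fingers never went near it.
- **Arm seat and clearance:** I only pushed sideways, and the arm looks seated, though I did not measure its height. The gripper is clear of everything. The clock read about 15 s of the 58 s allowed at the last check.

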